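Back the ratchet turntable off by one notch

TASK

The ratchet turntable has been indexed one notch too far. With a fingertip, lift the yellow pawl out of the teeth by tipping its black knob back, outward from the wheel, until it stays up; then push the wheel by one of its red studs one notch backward (clockwise seen from above), and tip the pawl in again so that it drops fully home between the next teeth. The steel piece stays standing on the wheel, nothing is picked up, and the other things on the bench are left alone.

Things in the scene. Friction and masses are not known exactly. Their poses are not given: they have to be found in the camera images.
- unit: Fixed blue base plate of the ratchet turntable, 260 (x) x 345 (y, -215 to +130) x 12 mm; place and yaw vary. Origin on the bench on the wheel's upright axis, z up. The pawl stands on its -y side, in the plane x = 0, in a bracket with two blue cheeks, tops 75 mm above the bench (x -21 to +21, y -185 to -135 mm).
- wheel (a joint): Wheel angle, rad, about its upright axis, counter-clockwise positive seen from above; starts near 0, pawl engaged. 12 notches of 0.5236 rad (30 deg); one notch backward is about -0.52. The engaged pawl blocks backward (clockwise) turning, with about 0.07 rad play either way. With the pawl up it turns both ways and stays where left; about 3 N at a stud moves it.
- pawl (a joint): Yellow pawl angle, rad: 0 = nose fully down in the teeth, grows as it lifts, stop at 1.2. Level pivot axis along the base plate's x, at y = -150 mm, 62 mm above the bench. Nose 12 mm wide, 105 mm from the wheel's axis; arm 10 mm thick at pivot height when down, rising to 117 mm above the bench at the stop. Held by its weight: below about 0.6 rad it drops in, beyond that it falls outward and stays. Under 3 N at the knob moves it.
- pawl_knob (a point): Centre of the black knob, a 22 mm ball on an 8 mm rod, 85 mm from the pivot. Pawl down: y = -114 mm in the base plate's frame, 139 mm above the bench; at the stop: y about -209 mm, about 123 mm above the bench. Push it outward (-y of the base plate) to lift the pawl, inward (+y) from its outer side to drop it in.
- stud0 (a point): One of four alike upright red studs on the wheel, 14 mm diameter, 80 mm from the wheel's axis, reaching from 40 to 91 mm above the bench; this point lies on its axis, 76 mm above the bench. With the wheel at 0 this one is 45 degrees counter-clockwise from the base plate's +x.
- stud1 (a point): The same, 135 degrees.
- stud2 (a point): The same, 225 degrees (45 degrees from the pawl).
- stud3 (a point): The same, 315 degrees (45 degrees from the pawl).
- wheel_centre (a point): On the wheel's axis at its top face, 40 mm above the bench. The wheel is a dark steel disc of radius 118 mm with 12 saw teeth 12 mm high round the top of its rim (94 to 117 mm from the axis), each with an upright face on its clockwise side and a ramp on the other.
- pod_mid (a point): Loose welded steel piece (round foot 70 mm across, twisted three-sided body, 56 mm high, 0.25 to 0.5 kg) standing at the middle of the wheel and turning with it; point 28 mm above its foot. It must stay standing there.
- tape_mid (a point): Roll of blue tape, 68 mm across, 22 mm high, lying on the turntable's blue base plate beside the pawl; point at its centre. Leave alone.
- tin_mid (a point): Small brass tin, 40 mm across, 45 mm high, standing on the blue base plate on the other side of the pawl; point at its centre. Leave alone.
- jar_mid (a point): White plastic jar, 68 mm across, 120 mm high, on the bench; point half-way up. Leave alone.
- offcut_mid (a point): Wooden offcut 70 x 50 x 45 mm on the bench; point at its centre. Leave alone.
- cup_mid (a point): Blue cup, 72 mm across, 80 mm high, on the bench; point half-way up. Leave alone.
- hammer: Hammer lying on the bench, to the right; origin underneath its middle. Leave alone.
- pencil: Yellow pencil 170 x 8 x 8 mm lying on the bench; origin under its middle. Leave alone.
Things that resemble listed ones, but are neither listed nor needed, are in the scene too. Leave any pink look-alike of the part that bears pod_mid alone.

How it is judged:
By the outcome, as a careful person would: the job done as asked, in the order asked, and still so for the second after the job is handed in, with the robot touching nothing.
It also fails if it takes over 54 s, if anything falls off the work surface, if the arm or the gripper's body presses on something with over 40 N, if the wrist force passes 120 N, or if a joint passes its speed limit or range.

ROBOT

A 6-joint arm with a two-finger parallel gripper is mounted at the origin on the work surface. World frame = base frame: x ahead of the robot, y to its left, z up, the work surface at z = 0. Lengths are in m, angles in degrees, forces in N, time in s.
With the tool pointing down it reaches from about 0.4 to 0.825 m from the base axis. Payload 7 kg.
Tool frame: the origin (TCP) lies between the finger pads; the fingertips stand 19 mm ahead of it and the grasp point (between the pads) is the TCP; z points along the fingers, y is the line along which they close (so a half turn about z gives the same grasp; the last joint's range is limited). The gripper opens to 88 mm and grips with 3 to 60 N. Pads are 19 mm wide; open, the fingers measure 130 mm over their backs; the gripper's body (78 mm by 193 mm) begins 47 mm behind the grasp point.
Start: joints at [90.189, 20.546, 0.682, 0, -70.136, -16.507], TCP at [0.19, 0.648, 0.246] pointing down, gripper open.
Joint ranges: [-176.03, 176.03], [-82.01, 121.73], [-58.28, 71.71], [-173.87, 95.51], [-174.79, -0.11], [-173.66, 173.66]. Speed limits (degrees/s): [136.94, 136.94, 172.46, 180, 180, 180].

INTERFACE

Orientations are given as [roll, pitch, yaw] about the fixed x, y, z axes, in that order (R = Rz(yaw) Ry(pitch) Rx(roll)).
In Python, from plant import r gives the robot as it stands. The module is installed in compiled form; this text tells all that it offers.
- The arm moves only by the shell command python3 -m pendant 'ROWS' [OPENING] [FORCE]. ROWS is JSON, a list of rows, each a list of 6 numbers: the shift along the tool's x, y, z in mm, then the turn, a rotation vector about the tool's x, y, z in rad. In form: [[tx, ty, tz, wx, wy, wz], ...]. A call has 1 to 20 rows; each row is the pose to reach, as a shift and turn from the pose commanded when the call began, along the tool's axes at that moment; what a row does not reach only later rows make up. A row lasts 1/8 s, in which the tool goes at most 62.5 mm and 10.7 degrees, less where a joint would pass 70% of its speed; a pose out of reach is approached as far as the arm can. A call with a gripper value outside its range is refused whole. OPENING is the finger opening in mm, from 0 to 87.6, set as the call begins (- or left out, the last holds). The fingers move at their own pace and stop on an object; FORCE is the grip in N (left out, the last holds). Time passes only in rows, so rows that repeat a pose let the fingers close. It gives the time, the measured TCP pose, the force, the opening and the grip force at its end, in the units of the state.
- r.get_state(): the state, without advancing time (a new reading comes with each control period).
- r.capture(name): name is "side" or "top"; returns the picture (400x640x3 uint8, red, green, blue); there is no depth.
- r.camera_params(name): a dict with "mtx" (3x3 intrinsics, pixels), "distortion" ([k1, k2, p1, p2, k3] as OpenCV has them; the pictures are not rectified), "rvec" (rotation vector, rad) and "tvec" (3), from world to camera coordinates, as OpenCV has them. Camera axes: x right, y down, z forward; pixel columns grow to the right and rows downward; lengths in m; the calibration is good to about 2 mm. A picture is of the moment at which its call begins. camera_params takes no time and is no camera call.
- r.close_job(): hands the job in; it is judged then, once.
The state is a dict: "time_s": time; "joints": joint angles; "qd": joint speeds; "joint_torque": joint torques, N m; "tcp_pos": TCP position; "eef_rot": TCP orientation; "contact_force": force on the tool from outside, world axes, zero at the start; "moment": the same for the moment, N m; "gripper_width": finger opening in m; "gripper_force": force on a finger pad.
Only numpy, scipy, OpenCV 4.12 (cv2) and the standard library are available. Lean on these libraries where they do the work, as an engineer would, in place of code of your own. Each camera call takes 0.05 s, during which the arm holds its last target. There are 200 camera calls.

## Working session

There is one attempt and no reset: what is moved stays moved. The work goes in short steps, Python scripts to look and compute and a shell command to move; the robot and the scene stay as the last step left them, time stands still between calls to the robot, and variables do not carry over. Pictures are saved under pics/ and viewed, at most 10 in all, crops included, and the job is handed in when it is done.

```bash
mkdir -p pics
cat > h.py <<'E'
import numpy as np, cv2
from plant import r
from scipy.spatial.transform import Rotation as R
def cam(n):
    p=r.camera_params(n); return [np.array(p[k],float) for k in("mtx","distortion","rvec","tvec")]
def ray(n,uv):
    K,d,rv,t=cam(n); M=cv2.Rodrigues(rv)[0]
    q=cv2.undistortPoints(np.array([[uv]],float),K,d)[0,0]
    return -M.T@t.ravel(), M.T@np.array([q[0],q[1],1])
def onz(n,uv,z):
    o,v=ray(n,uv); return o+v*(z-o[2])/v[2]
def proj(n,P):
    K,d,rv,t=cam(n); return cv2.projectPoints(np.array(P,float).reshape(-1,1,3),rv,t,K,d)[0][:,0]
def two(a,b):
    (o1,v1),(o2,v2)=ray("side",a),ray("top",b)
    s=np.linalg.lstsq(np.c_[v1,-v2],o2-o1,rcond=None)[0]
    p,q=o1+v1*s[0],o2+v2*s[1]; return (p+q)/2,np.linalg.norm(p-q)
def snap(n,f):
    im=r.capture(n); cv2.imwrite(f"pics/{f}.png",im[:,:,::-1]); return im
E
python3 - <<'E'
from h import *
snap("side","s0");snap("top","t0")
for n in("side","top"):
    o,v=ray(n,(320,200)); print(n,o.round(3),v.round(3))
print(r.get_state())
E
```

```text
side [0.257 0.985 0.824] [ 0.244 -0.788 -0.566]
top [0.419 0.012 1.555] [ 0.099 -0.034 -0.995]
{'time_s': 0.1, 'joints': array([ 9.01906884e+01,  2.05885364e+01,  6.39140931e-01, -1.74103973e-02,
       -7.01361194e+01, -1.65066981e+01]), 'qd': array([-0.00424377, -0.12724619,  0.17364909, -0.00158292, -0.07336977,
       -0.00323531]), 'joint_torque': array([-1.24050868e-03, -5.84165311e+01,  2.93754995e+01,  7.01566815e+00,
        1.02622923e-02, -4.58205147e-05]), 'tcp_pos': array([0.18954375, 0.64741529, 0.24470467]), 'eef_rot': array([ 1.79913359e+02, -8.60617702e-03, -1.63219313e+01]), 'contact_force': array([ 0.09878578, -0.56414089, -0.03400846]), 'moment': array([-0.00894315,  0.0049209 , -0.03324648]), 'gripper_force': 0.0, 'gripper_width': 0.08767493720472834}
```

View pics/s0.png

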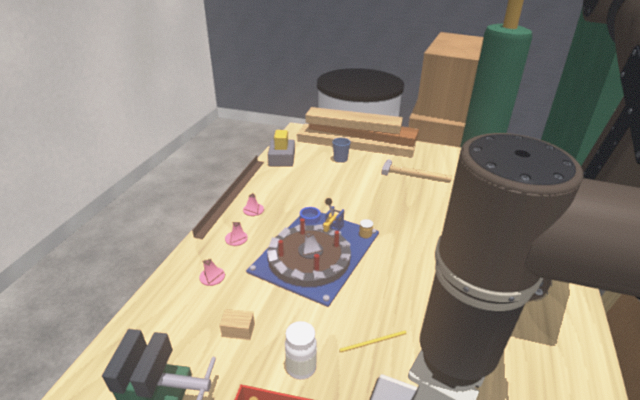

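View pics/t0.png

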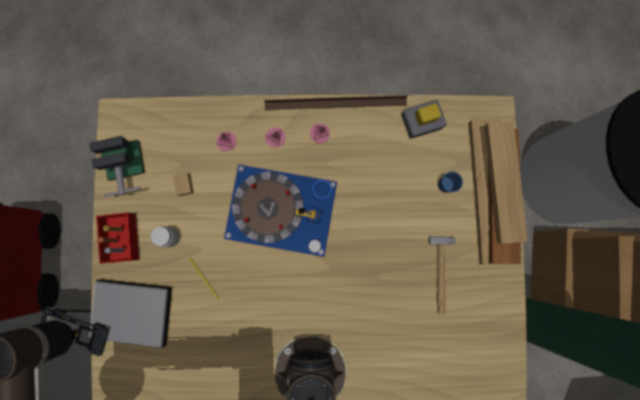

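The side view shows the wheel at about (309,252), the knob near (329,201), and the studs at about (303,226), (281,247), (317,262) and (337,240). The top view shows the plate around (281,210), the pawl near (308,213), the tape at (321,189) and the tin at (315,246).

Run:
```python
from h import *
t=cv2.imread("pics/t0.png");s=cv2.imread("pics/s0.png")
hs=cv2.cvtColor(t,cv2.COLOR_BGR2HSV)
m=cv2.inRange(hs,(105,120,50),(125,255,255)); m[:,:215]=0;m[:,350:]=0;m[:150]=0;m[270:]=0
pts=np.array([onz("top",(x,y),.012)[:2] for y,x in zip(*np.nonzero(m))],np.float32)*1000
rc=cv2.minAreaRect(pts); print(rc, cv2.boxPoints(rc).round(1).tolist())
def blobs(im,lo,hi,roi):
    h=cv2.cvtColor(im,cv2.COLOR_BGR2HSV); m=cv2.inRange(h,lo,hi)
    if lo[0]==0: m|=cv2.inRange(h,(170,lo[1],lo[2]),(180,255,255))
    k=np.zeros_like(m);x0,y0,x1,y1=roi;k[y0:y1,x0:x1]=m[y0:y1,x0:x1]
    n,l,st,c=cv2.connectedComponentsWithStats(k)
    return [(c[i].round(1).tolist(),st[i].tolist()) for i in range(1,n) if st[i,4]>3]
print("top red",blobs(t,(0,130,50),(6,255,255),(230,160,340,255)))
print("top yel",blobs(t,(20,130,90),(32,255,255),(230,160,340,255)))
print("side red",blobs(s,(0,130,50),(6,255,255),(250,200,360,300)))
print("side yel",blobs(s,(20,130,90),(32,255,255),(310,190,360,250)))
a=cv2.resize(s[185:305,240:390],None,fx=5,fy=5,interpolation=cv2.INTER_CUBIC)
b=cv2.resize(t[155:265,215:345],None,fx=5,fy=5,interpolation=cv2.INTER_CUBIC)
cv2.imwrite("pics/sc.png",a);cv2.imwrite("pics/tc.png",b)
```

```text
((540.0718994140625, 92.71983337402344), (335.4489440917969, 250.83946228027344), 79.44029235839844) [[386.0, -49.20000076293945], [632.5999755859375, -95.0999984741211], [694.0999755859375, 234.60000610351562], [447.5, 280.6000061035156]]
top red [([253.2, 185.6], [251, 184, 5, 4, 16]), ([286.8, 192.1], [285, 190, 5, 5, 17]), ([245.9, 219.4], [244, 218, 5, 4, 17]), ([280.1, 226.5], [278, 225, 5, 4, 15])]
top yel [([306.3, 213.6], [296, 210, 19, 8, 57])]
side red [([302.0, 220.0], [301, 219, 3, 4, 8]), ([302.0, 225.5], [302, 224, 1, 4, 4]), ([336.5, 232.5], [336, 231, 2, 4, 8]), ([280.1, 241.9], [279, 241, 3, 3, 8]), ([316.4, 255.6], [315, 254, 4, 4, 13])]
side yel [([328.8, 221.2], [324, 214, 12, 17, 70])]
```

View pics/sc.png

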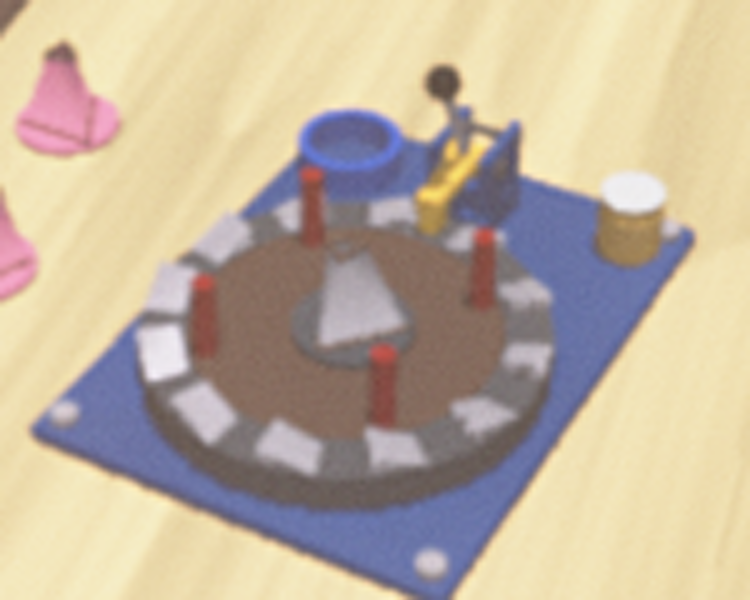

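View pics/tc.png

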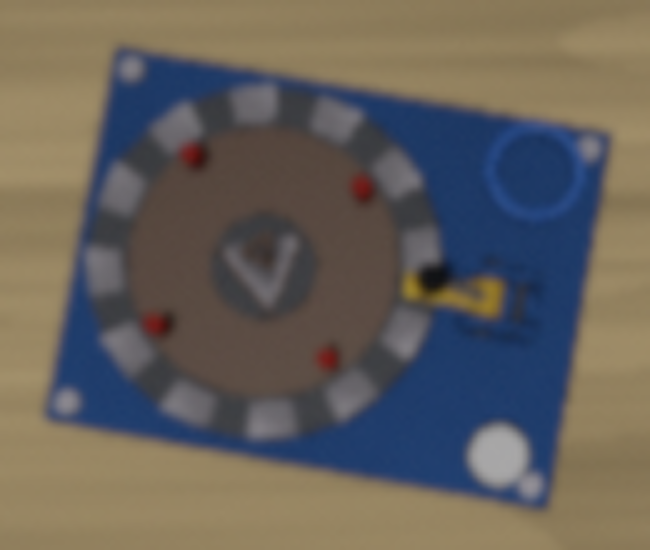

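Crop of the side view: the knob is at about (328.4,201.6). Crop of the top view: the knob is at about (301.6,210.4), with the four studs clear. Next I compute the base-plate frame from these.

```bash
cat >> h.py <<'E'
def unit():
    return np.load("u.npy")
def w2u(p):
    x,y,a=unit(); c,s=np.cos(a),np.sin(a); d=np.array(p[:2])-[x,y]; return np.array([c*d[0]+s*d[1],-s*d[0]+c*d[1],*p[2:]])
def u2w(p):
    x,y,a=unit(); c,s=np.cos(a),np.sin(a); return np.array([x+c*p[0]-s*p[1],y+s*p[0]+c*p[1],*p[2:]])
def go(P,yaw=None):
    "tool-frame shift (mm) and turn to TCP target at unit-frame P (m), tool x along unit -y"
    s=r.get_state(); T=R.from_euler('xyz',s["eef_rot"],degrees=True)
    y=np.rad2deg(unit()[2])-90 if yaw is None else yaw
    G=R.from_euler('xyz',[180,0,y],degrees=True)
    return (T.inv().apply(u2w(P)-s["tcp_pos"])*1000).round(1),(T.inv()*G).as_rotvec().round(3)
E
python3 - <<'E'
from h import *
st=np.array([onz("top",q,.0905)[:2] for q in[(286.8,192.1),(253.2,185.6),(245.9,219.4),(280.1,226.5)]])
c=st.mean(0); d=st-c; print(c,np.hypot(*d.T)); ang=np.unwrap(np.arctan2(d[:,1],d[:,0]));print(np.rad2deg(ang)) 
K,kg=two((328.4,201.6),(301.6,210.4)); print("knob",K,kg)
kd=K[:2]-c; yaw_k=np.arctan2(kd[1],kd[0])+np.pi/2; print("yaw from knob",np.rad2deg(yaw_k),np.hypot(*kd))
a=np.deg2rad(79.44-90); pc=np.array([.54007,.09272]); cc=pc+.0425*np.array([-np.sin(a),np.cos(a)]); print("centre from plate",cc)
m=(c+cc)/2; np.save("u.npy",[*m,a]); print(w2u(K),[w2u(q).round(4).tolist() for q in st])
print(go([0,-.075,.20]),go([0,-.075,.148]))
E
```

```text
[0.54686896 0.13351535] [0.07859816 0.07845495 0.07866522 0.07941858]
[-56.21430554  33.06094405 123.0832221  213.11385985]
knob [0.52889161 0.02108411 0.13239888] 0.0018320636988417981
yaw from knob -9.084488243338303 0.11385942664450491
centre from plate [0.54785877 0.1345002 ]
[ 0.00253557 -0.11439646  0.13239888] [[0.0545, -0.0568], [0.0564, 0.0536], [-0.0547, 0.0564], [-0.0578, -0.0554]]
(array([495.2, 466.7,  45.5]), array([ 1.00e-03, -1.00e-03,  1.47e+00])) (array([495.2, 466.6,  97.5]), array([ 1.00e-03, -1.00e-03,  1.47e+00]))
```

```bash
python3 -m pendant '[[40,38,4,0,0,0.12],[80,75,8,0,0,0.24],[120,113,12,0,0,0.36],[160,151,16,0,0,0.48],[200,188,20,0,0,0.6],[240,226,24,0,0,0.72],[280,264,28,0,0,0.84],[320,301,32,0,0,0.96],[360,339,36,0,0,1.08],[400,377,40,0,0,1.2],[440,414,44,0,0,1.32],[470,443,45,0,0,1.4],[495,467,45,0,0,1.47],[495,467,45,0,0,1.47],[495,467,45,0,0,1.47],[495,467,45,0,0,1.47]]' 0 30
python3 - <<'E'
from h import *
snap("side","s1")
s=r.get_state();print(s["time_s"],w2u(s["tcp_pos"]),s["eef_rot"],go([0,-.075,.148]))
im=cv2.imread("pics/s1.png");cv2.imwrite("pics/s1c.png",cv2.resize(im[140:320,220:420],None,fx=3,fy=3))
E
```

```text
time_s: 2.1
tcp_pos: [0.5332, 0.0612, 0.2006]
eef_rot: [180.0, 0.0, -100.5]
contact_force: [-0.5, -0.4, 0.7]
gripper_width: 0.0004
gripper_force: 0.0
2.15 [-0.00059715 -0.07412211  0.20064518] [-1.79997125e+02  7.70114760e-03 -1.00458844e+02] (array([ 0.9, -0.6, 52.6]), array([-0.   ,  0.   ,  0.002]))
```

View pics/s1c.png

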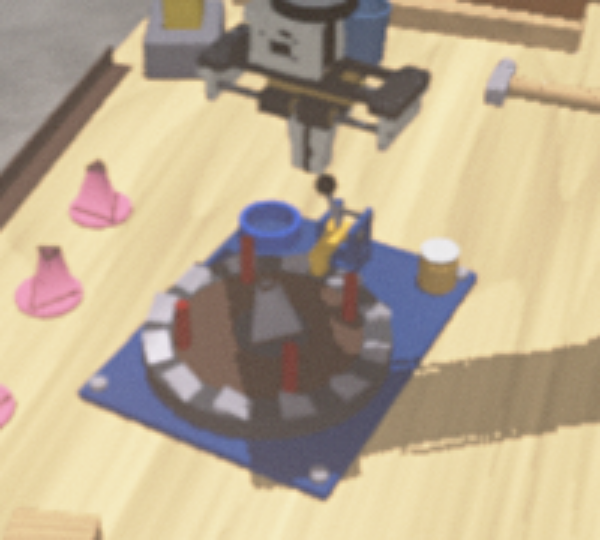

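The side crop shows closed fingers just on the wheel side of the knob (knob at about (325,185) in the crop). Now I descend and push outward.

```bash
python3 -m pendant '[[0,0,25,0,0,0],[0,0,52,0,0,0],[0,0,52,0,0,0],[10,0,52,0,0,0],[16,0,52,0,0,0],[22,0,52,0,0,0],[28,0,52,0,0,0],[34,0,52,0,0,0],[40,0,52,0,0,0],[46,0,52,0,0,0],[52,0,52,0,0,0],[58,0,52,0,0,0],[64,0,52,0,0,0],[70,0,52,0,0,0],[76,0,52,0,0,0],[82,0,52,0,0,0],[86,0,52,0,0,0],[86,0,52,0,0,0],[70,0,52,0,0,0],[50,0,52,0,0,0]]'
python3 - <<'E'
from h import *
snap("side","s2");snap("top","t2")
im=cv2.imread("pics/s2.png");a=cv2.resize(im[140:300,240:390],None,fx=3,fy=3)
im=cv2.imread("pics/t2.png");b=cv2.resize(im[150:270,215:365],None,fx=3,fy=4)
cv2.imwrite("pics/c2.png",np.hstack([a[:480],b[:480,:350]]))
s=r.get_state();print(s["time_s"],w2u(s["tcp_pos"]),s["contact_force"],go([.02,.10,.16]))
E
```

```text
time_s: 4.65
tcp_pos: [0.5247, 0.0125, 0.1487]
eef_rot: [-180.0, 0.0, -100.6]
contact_force: [0.2, -0.8, 0.2]
gripper_width: 0.0006
gripper_force: 0.0
4.75 [ 0.00026239 -0.12231557  0.1486758 ] [-0.59596422 -0.52491216 -0.02359326] (array([-222.3,  -20.3,  -11.2]), array([-0.001,  0.   ,  0.002]))
```

View pics/c2.png

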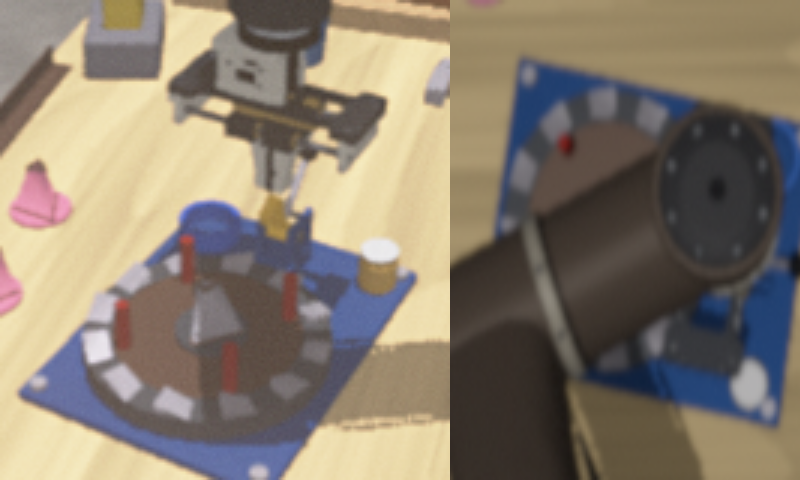

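The pawl is up: the yellow nose is raised, and the knob is at about (330,216) in the top view, well outward. Next I go above stud0's CCW side, descend and push most of a notch.

```bash
python3 -m pendant '[[-30,0,-15,0,0,0],[-80,-25,-15,0,0,0],[-130,-45,-15,0,0,0],[-180,-60,-15,0,0,0],[-208,-68,-11,0,0,0],[-208,-68,25,0,0,0],[-208,-68,64,0,0,0],[-208,-68,64,0,0,0],[-202,-68,64,0,0,0],[-197,-68,64,0,0,0],[-193,-68,64,0,0,0],[-189,-68,64,0,0,0],[-185,-68,64,0,0,0],[-181,-68,64,0,0,0],[-177,-68,64,0,0,0],[-173,-68,64,0,0,0],[-169,-68,64,0,0,0],[-167,-68,64,0,0,0],[-167,-68,64,0,0,0]]'
python3 - <<'E'
from h import *
snap("side","s3");t=snap("top","t3")
s=r.get_state();print(s["time_s"],w2u(s["tcp_pos"]),s["contact_force"])
im=cv2.imread("pics/s3.png");a=cv2.resize(im[140:300,240:390],None,fx=3,fy=3)
im=cv2.imread("pics/t3.png");b=cv2.resize(im[150:270,215:365],None,fx=3,fy=4)
cv2.imwrite("pics/c3.png",np.hstack([a[:480],b[:480,:350]]))
E
```

```text
time_s: 7.12
tcp_pos: [0.6283, 0.1664, 0.0893]
eef_rot: [-179.3, 0.5, -100.4]
contact_force: [7.2, 5.7, 1.7]
gripper_width: 0.0003
gripper_force: 3.3
7.225 [0.07129342 0.04494858 0.08843135] [2.50234469 2.79771628 0.53478379]
```

View pics/c3.png

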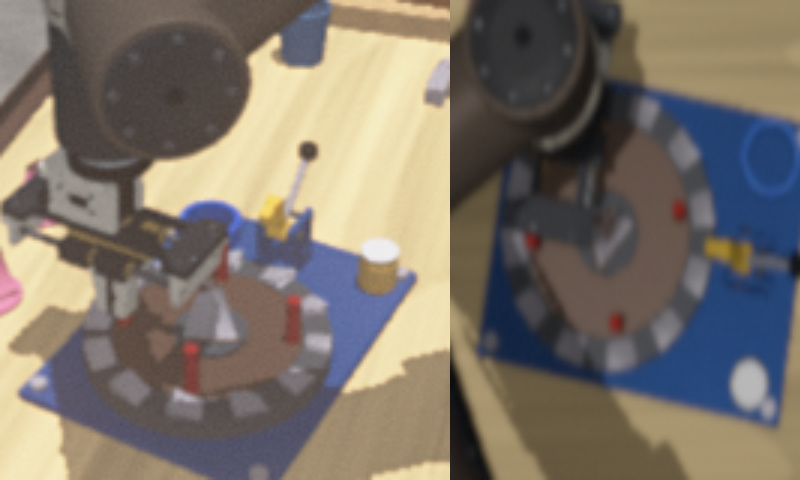

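The top view now shows three studs, at about (291,202), (243,210) and (271,230), so the wheel has turned clockwise. The pawl is up. I measure the angle next.

```bash
cat >> h.py <<'E'
def wheel(f):
    im=cv2.imread(f"pics/{f}.png"); h=cv2.cvtColor(im,cv2.COLOR_BGR2HSV)
    m=cv2.inRange(h,(0,120,40),(7,255,255))|cv2.inRange(h,(170,120,40),(180,255,255))
    n,l,st,c=cv2.connectedComponentsWithStats(m)
    for i in range(1,n):
        q=w2u(onz("top",c[i],.0905)[:2])+[.0004,.0005]; rr=np.hypot(*q); a=np.rad2deg(np.arctan2(q[1],q[0]))
        if st[i,4]>5 and .07<rr<.09: print(c[i].round(1),st[i,4],rr.round(4),"wheel deg",round((a)%90-45,2))
E
python3 - <<'E'
from h import *
wheel("t0");print();wheel("t3")
E
```

```text
[253.2 185.8] 19 0.0778 wheel deg -1.02
[286.8 192.3] 20 0.0784 wheel deg -1.15
[246.  219.3] 18 0.0782 wheel deg -1.32
[280.1 226.3] 18 0.0789 wheel deg -0.98

[290.8 202.2] 19 0.079 wheel deg -26.34
[242.2 210. ] 12 0.079 wheel deg -25.17
[269.9 230.4] 17 0.0795 wheel deg -26.6
```

```bash
python3 -m pendant '[[2,0,0,0,0,0],[4,0,0,0,0,0],[5.5,0,0,0,0,0],[5.5,0,0,0,0,0],[0,0,0,0,0,0],[-15,0,0,0,0,0],[-25,0,-10,0,0,0],[-25,0,-50,0,0,0],[-25,0,-90,0,0,0],[-60,0,-110,0,0,0],[-60,0,-110,0,0,0]]'
python3 - <<'E'
from h import *
snap("top","t4");wheel("t4")
s=r.get_state();print(s["time_s"],w2u(s["tcp_pos"]),s["contact_force"],go([0,-.25,.2]),go([0,-.25,.126]))
E
```

```text
time_s: 8.6
tcp_pos: [0.6339, 0.2248, 0.1972]
eef_rot: [-179.8, 0.1, -100.4]
contact_force: [-0.1, -0.3, -0.5]
gripper_width: 0.0001
gripper_force: 0.0
[265.3 181.7] 17 0.0781 wheel deg -31.69
[291.  204.6] 17 0.0787 wheel deg -32.17
[242.2 206.8] 19 0.078 wheel deg -32.55
[267.5 230.5] 16 0.079 wheel deg -32.09
8.65 [0.06765801 0.10371812 0.19549343] [-0.3198841  -0.1605832  -0.92690913] (array([353.6,  68.3,  -4.9]), array([-0.001,  0.001,  0.002])) (array([353.7,  68.4,  69.1]), array([-0.001,  0.001,  0.002]))
```

```bash
python3 -m pendant '[[50,12,-4,0,0,0],[105,24,-4,0,0,0],[160,36,-4,0,0,0],[215,48,-4,0,0,0],[270,58,-4,0,0,0],[320,66,-4,0,0,0],[354,68,-4,0,0,0],[354,68,30,0,0,0],[354,68,69,0,0,0],[354,68,69,0,0,0],[342,68,69,0,0,0],[332,68,69,0,0,0],[324,68,69,0,0,0],[316,68,69,0,0,0],[308,68,69,0,0,0],[300,68,69,0,0,0],[293,68,69,0,0,0],[286,68,69,0,0,0]]'
python3 - <<'E'
from h import *
s=r.get_state();print(s["time_s"],w2u(s["tcp_pos"]),s["contact_force"])
E
python3 -m pendant '[[-6,0,0,0,0,0],[-12,0,0,0,0,0],[-16,0,0,0,0,0],[-16,0,0,0,0,0],[0,0,0,0,0,0],[35,0,0,0,0,0],[70,0,0,0,0,0],[70,0,-60,0,0,0],[150,0,-100,0,0,0],[150,0,-100,0,0,0]]'
python3 - <<'E'
from h import *
snap("side","s5");snap("top","t5");wheel("t5")
im=cv2.imread("pics/s5.png");a=cv2.resize(im[180:300,240:390],None,fx=4,fy=4)[:, :440]
im=cv2.imread("pics/t5.png");b=cv2.resize(im[150:270,215:305],None,fx=4,fy=4)
cv2.imwrite("pics/c5.png",np.hstack([a,b]))
E
```

```text
time_s: 10.9
tcp_pos: [0.5134, -0.046, 0.1253]
eef_rot: [180.0, 0.0, -100.5]
contact_force: [-0.1, 0.6, 0.8]
gripper_width: 0.0001
gripper_force: 0.1
10.9 [-0.00035251 -0.18321874  0.12529077] [-0.06241143  0.62032182  0.75153186]
time_s: 12.15
tcp_pos: [0.4858, -0.1966, 0.2278]
eef_rot: [-179.8, 0.0, -100.6]
contact_force: [-1.2, 0.9, -0.2]
gripper_width: 0.0004
gripper_force: 0.0
[265.3 181.7] 17 0.0781 wheel deg -31.69
[242.1 206.9] 18 0.0782 wheel deg -32.32
[267.5 230.5] 16 0.079 wheel deg -32.09
```

View pics/c5.png

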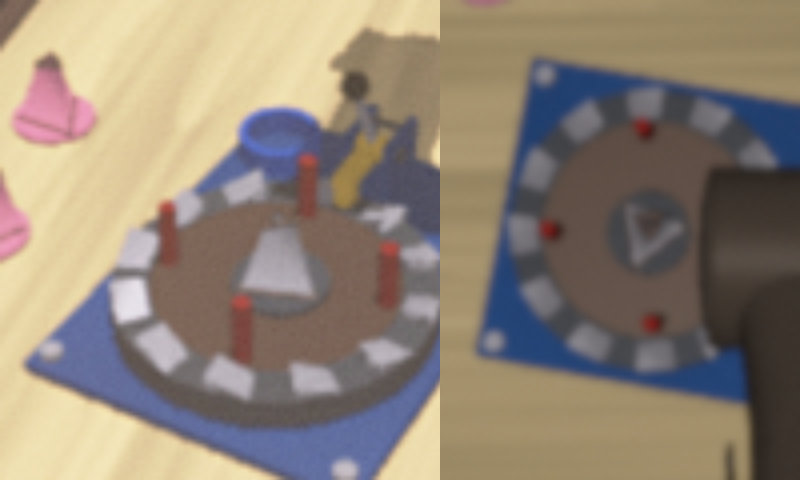

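The side crop shows the knob at about (328.5,201.3), the same as at the start (328.4,201.6), and the nose sits in the teeth. I compare it numerically, with the arm moved clear.

```bash
python3 -m pendant '[[50,0,-20,0,0,0],[90,0,-20,0,0,0],[120,0,-20,0,0,0],[120,0,-20,0,0,0]]'
python3 - <<'E'
from h import *
snap("side","s6");snap("top","t6");wheel("t6")
for f in("s0","s5","s6"):
    im=cv2.imread(f"pics/{f}.png"); h=cv2.cvtColor(im,cv2.COLOR_BGR2HSV)
    g=im.max(2)[193:209,320:337].astype(float); w=np.clip(90-g,0,None); w[12:]=0
    y,x=np.mgrid[193:209,320:337]; print(f,"knob",(w*x).sum()/w.sum(),(w*y).sum()/w.sum(),end=" ")
    m=cv2.inRange(h,(18,110,60),(34,255,255)); m[:190]=0;m[250:]=0;m[:,:310]=0;m[:,350:]=0
    print("yellow",[a.round(1) for a in cv2.connectedComponentsWithStats(m)[2:4]][0][1:].tolist())
for p in(0,.05,.1,.2):
    A=np.arctan2(.077,.036)+p; print(p,proj("side",u2w([0,-.150+.085*np.cos(A),.062+.085*np.sin(A)])).round(1))
E
```

```text
time_s: 12.75
tcp_pos: [0.4631, -0.3135, 0.2446]
eef_rot: [179.9, 0.0, -100.7]
contact_force: [-0.7, 1.4, -0.2]
gripper_width: 0.0
gripper_force: 0.0
[265.3 181.7] 17 0.0781 wheel deg -31.69
[291.  204.6] 17 0.0787 wheel deg -32.17
[242.1 206.9] 18 0.0782 wheel deg -32.32
[267.5 230.5] 16 0.079 wheel deg -32.09
s0 knob nan nan yellow [[323, 213, 14, 19, 102]]
s5 knob 328.26573426573424 201.006993006993 yellow [[323, 214, 14, 18, 101]]
s6 knob 328.19565217391306 201.58695652173913 yellow [[324, 213, 13, 19, 104]]
0 [[329.5 200.1]]
0.05 [[330.1 198.9]]
0.1 [[330.8 197.8]]
0.2 [[332.1 195.7]]<stdin>:6: RuntimeWarning: invalid value encountered in scalar divide
```

Run:
```python
from h import *
L=[cv2.cvtColor(cv2.imread(f"pics/{f}.png"),cv2.COLOR_BGR2GRAY) for f in("s0","s6")]
T=[cv2.cvtColor(cv2.imread(f"pics/{f}.png"),cv2.COLOR_BGR2GRAY) for f in("t0","t6")]
for n,(a,b),(x,y,w) in(("side",L,(328,202,6)),("top",T,(302,210,5))):
    A,B=[cv2.resize(i[y-20:y+20,x-20:x+20],None,fx=8,fy=8,interpolation=cv2.INTER_CUBIC) for i in(a,b)]
    t=A[(20-w)*8:(20+w)*8,(20-w)*8:(20+w)*8]; q=cv2.minMaxLoc(cv2.matchTemplate(B,t,cv2.TM_CCOEFF_NORMED))
    print(n,"shift px",[(v-(20-w)*8)/8 for v in q[3]],q[1])
```

```text
side shift px [0.25, 0.25] 0.8603668808937073
top shift px [0.0, 0.0] 0.9984984397888184
```

The knob is back at its starting place in both views, so the pawl is home. The wheel is one notch back, the steel piece is standing and the robot is clear.

```bash
python3 -c "
from plant import r
print(r.close_job())"
```

```text
the job is handed in; nothing more can be done
None
```

I lifted the pawl, turned the wheel back one notch (about 31° clockwise by the camera), and dropped the pawl fully home; the steel piece was still standing and the job was handed in at about 13 s.

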